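# Shut and bolt the welding-rod box

### The job

Close up the blue welding-rod box: with the fingertips, push its grey lid down until it lies flat shut on the box, and only then push the red thumb tab on the lid sideways so that the bolt slides fully home through the steel keeper at the end of the box. Only push, without pinching the lid or the tab, do not throw the lid wide open, and leave the spray can, magnet, hammer and brush around the box where they are.

Things in the scene. Friction and masses are not known exactly. Their poses are not given: they have to be found in the camera images.
- rod_box: Blue sheet-steel box, 130 mm (x) by 330 mm (y) by 80 mm high, walls 3 mm, open on top, fixed to the bench; welding rods lie in it. Origin: centre of its underside, on the bench; x points away from the lid's free edge to the hinge side, y along its length towards the end with the steel keeper, z up. The keeper is a steel loop outside the +y end (x -20 to 20, y 165 to 183 mm, up to z = 111 mm).
- lid (a joint): Angle of the grey lid in rad: 0 = flat shut on the box, grows as its free edge rises (hinge along the box's +x top edge); starts between 0.6 and 1.2. A stiff friction hinge: the lid stays where it is left, and 1 to 4 N near its free edge push it down. Stops at 0.
- lid_hinge (a point): Middle of the lid's hinge line, on the lid's underside, 65 mm to +x of the box's centre and 80 mm above the bench. Its axes turn with the lid: -x points along the lid to the free edge 130 mm away, y along the hinge (as the box's y), z out of the lid's outer face. The lid is a plate 130 by 330 mm, 6 mm thick (outer face at z = 6 mm). Its outer face, which is on top when shut, is bare for y from -165 to 25 mm; the bolt and its guides (26 mm high) stand on the rest.
- lid_edge (a point): Middle of the lid's free edge, mid-thickness. Axes as lid_hinge.
- bolt (a joint): Travel of the bolt along the lid in m: 0 = fully drawn back, 0.035 = fully home through the keeper (end stop). Starts between 0 and 0.010. Stiff: needs about 3 to 5 N, and stays where it is left.
- bolt_tab (a point): Centre of the red thumb tab on the lid's outer face, by which the bolt is pushed: a block 24 mm (x) by 14 mm (y) by 36 mm (z), axes as lid_hinge, from 2 to 38 mm above the lid's outer face (its centre 20 mm above it). It moves to +y, towards the keeper, as bolt grows; the lid is bare on its -y side. The first bolt guide stands to its +y side, at y 79 to 91 mm on the lid, clear of the tab when home.
- spray_can: White spray can with yellow label, 60 mm diameter, 140 mm tall, standing near one end of the box. Origin: centre of its underside. Leave alone.
- magnet_square: Red triangular welding magnet, about 90 by 90 mm, 22 mm high, lying near the other end of the box. Origin at its underside, near its middle. Leave alone.
- chip_hammer: Hammer, 240 mm long, lying on the bench on the robot's side of the box. Leave alone.
- wire_brush: Hand brush, 220 mm long, lying beyond the box. Leave alone.

How it is judged:
By the outcome, as a careful person would: the job done as asked, in the order asked, and still so for the second after the job is handed in, with the robot touching nothing.
It also fails if it takes over 38 s, if anything falls off the work surface, if the arm or the gripper's body presses on something with over 40 N, if the wrist force passes 120 N, or if a joint passes its speed limit or range.

### The arm

A 6-joint arm with a two-finger parallel gripper is mounted at the origin on the work surface. World frame = base frame: x ahead of the robot, y to its left, z up, the work surface at z = 0. Lengths are in m, angles in degrees, forces in N, time in s.
With the tool pointing down it reaches from about 0.4 to 0.825 m from the base axis. Payload 7 kg.
Tool frame: the origin (TCP) lies between the finger pads; the fingertips stand 11 mm ahead of it and the grasp point (between the pads) lies 8 mm behind it; z points along the fingers, y is the direction in which the jaws open and shut (so a half turn about z gives the same grasp; the last joint's range is limited). The gripper opens to 88 mm and grips with 3 to 60 N. Pads are 19 mm wide; open, the fingers measure 130 mm over their backs; the gripper's body (78 mm by 193 mm) begins 47 mm behind the grasp point.
Start: joints at [-54.081, 20.546, 0.682, 0, -70.136, -16.507], TCP at [0.224, -0.637, 0.238] pointing down, gripper open.
Joint ranges: [-176.03, 176.03], [-82.01, 121.73], [-58.28, 71.71], [-173.87, 95.51], [-174.79, -0.11], [-173.66, 173.66]. Speed limits (degrees/s): [136.94, 136.94, 172.46, 180, 180, 180].

### API

Orientations are given as [roll, pitch, yaw] about the fixed x, y, z axes, in that order (R = Rz(yaw) Ry(pitch) Rx(roll)).
In Python, from plant import r gives the robot as it stands.
- The arm moves only by the shell command python3 -m inch 'ROWS' [OPENING] [FORCE]. ROWS is JSON, a list of rows, each an object of numbers: "x", "y", "z": the shift along the tool's x, y, z as a fraction of full scale; "yaw": the turn about the tool's z as a fraction of full scale. In form: [{"x": .., "y": .., "z": .., "yaw": ..}, ...]. A call has 1 to 5 rows; each row shifts and turns the pose as measured when the row begins, along the tool's axes as they then stand; what a row does not reach is not made up. Full scale, the value 1, is 0.025 m for a shift and 4 degrees for a turn. A row lasts 1/12 s, in which the tool goes at most 41.7 mm and 7.16 degrees, less where a joint would pass 70% of its speed; a pose out of reach is approached as far as the arm can. A call with a number of a shift or a turn outside -1 to 1 is refused whole. A call with a gripper value outside its range is refused whole. OPENING is the opening, from -1 (shut) to 1 (fully open), set as the call begins (- or left out, the last holds). The fingers move at their own pace and stop on an object; FORCE is the grip in N (left out, the last holds). Time passes only in rows, so rows that do not move let the fingers close. It gives the time, the measured TCP pose, the force and the opening at its end, in the units of the state.
- r.get_state(): the state, without advancing time (a new reading comes with each control period).
- r.capture(name): name is "scene" or "side" or "wrist"; returns (picture, depth): 480x640x3 uint8, red, green, blue; 480x640 float32, m along the optical axis (not along the pixel's ray), 0 where there is no reading.
- r.camera_info(name): a dict with "mtx" (3x3 intrinsics, pixels), "k1" (the pictures are not rectified: a ray, as slopes to the right and down, at radius r is drawn at 1 + k1 r^2 times it, then the intrinsics apply), "pose" (4x4, takes a point from camera to world coordinates). Camera axes: x right, y down, z forward; pixel columns grow to the right and rows downward; lengths in m; the calibration is good to about 2 mm. A picture is of the moment at which its call begins: read the wrist's pose just before it. camera_info takes no time and is no camera call; for the wrist camera it gives the pose at the moment of the call.
- r.close_job(): hands the job in, once; it reports no verdict.
The state is a dict: "time_s": time; "joints": joint angles; "qd": joint speeds; "joint_torque": joint torques, N m; "tcp_pos": TCP position; "eef_rot": TCP orientation; "contact_force": force on the tool from outside, world axes, zero at the start; "moment": the same for the moment, N m; "gripper_width": finger opening in m.
Only numpy, scipy, OpenCV 4.12 (cv2) and the standard library are available. Lean on these libraries where they do the work, as an engineer would, in place of code of your own. Each camera call takes 0.05 s, during which the arm holds its last target. There are 200 camera calls.

## Working session

There is one attempt and no reset: what is moved stays moved. The work goes in short steps, Python scripts to look and compute and a shell command to move; the robot and the scene stay as the last step left them, time stands still between calls to the robot, and variables do not carry over. Pictures are saved under pics/ and viewed, about 8 in all and at most 12, crops included, and the job is handed in when it is done.

```bash
mkdir -p pics; ls; cat > h.py <<'E'
import numpy as np, cv2
from plant import r
def cloud(n):
    ci=r.camera_info(n); im,d=r.capture(n)
    K=np.array(ci['mtx']);T=np.array(ci['pose']);k1=ci['k1']
    v,u=np.mgrid[:480,:640]
    p=cv2.undistortPoints(np.stack([u,v],-1).reshape(-1,1,2).astype(float),K,np.array([k1,0,0,0.])).reshape(480,640,2)
    c=np.dstack([p*d[...,None],d])
    w=c@T[:3,:3].T+T[:3,3]; w[d==0]=np.nan
    return im,w
E
python3 - <<'E'
from h import *
for n in('scene','side'):
    im,w=cloud(n); np.savez(n+'.npz',im=im,w=w); cv2.imwrite(f'pics/{n}0.png',im[...,::-1]); print(n,r.camera_info(n)['pose'][:3])
print(r.get_state())
E
```

```text
pics
scene [[-4.21002718e-01  7.49993431e-01 -5.10163273e-01  1.12393967e+00]
 [ 9.07059321e-01  3.48298904e-01 -2.36497913e-01  3.12595281e-01]
 [ 3.17427905e-04 -5.62314616e-01 -8.26923317e-01  1.02508336e+00]]
side [[-0.86995745 -0.3216917   0.37374924  0.1167918 ]
 [-0.49308262  0.55732137 -0.66802876  0.79845457]
 [ 0.00660087 -0.76544585 -0.64346646  0.84749992]]
{'time_s': 0.1, 'joints': array([-5.40807594e+01,  2.05880944e+01,  6.39291981e-01, -1.81198286e-02,
       -7.01347746e+01, -1.65072684e+01]), 'qd': array([ 0.02726638, -0.18128115,  0.12376683,  0.09006057, -0.04421534,
        0.04738362]), 'joint_torque': array([ 4.80056369e-04, -5.84162521e+01,  2.93751007e+01,  7.01547280e+00,
        1.02054072e-02, -5.66768222e-05]), 'tcp_pos': array([ 0.22418877, -0.63624393,  0.23670858]), 'eef_rot': array([ 1.79915027e+02, -7.41698003e-03, -1.60594192e+02]), 'contact_force': array([-0.02189291, -1.28749347,  0.76486103]), 'moment': array([ 0.01134287, -0.03100413,  0.05326966]), 'gripper_width': 0.08753075374694343}
```

View pics/scene0.png

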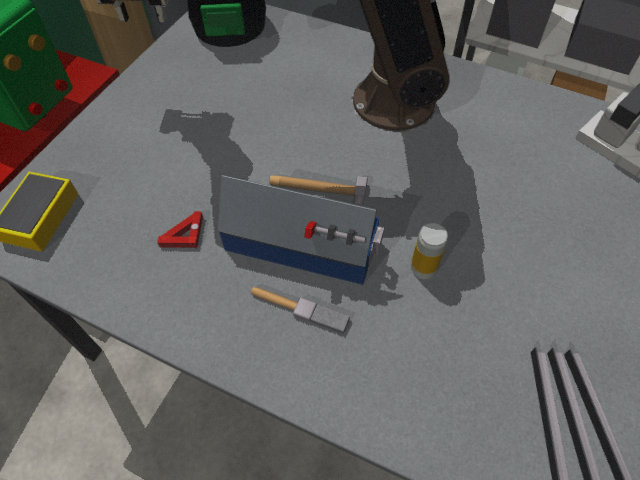

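View pics/side0.png

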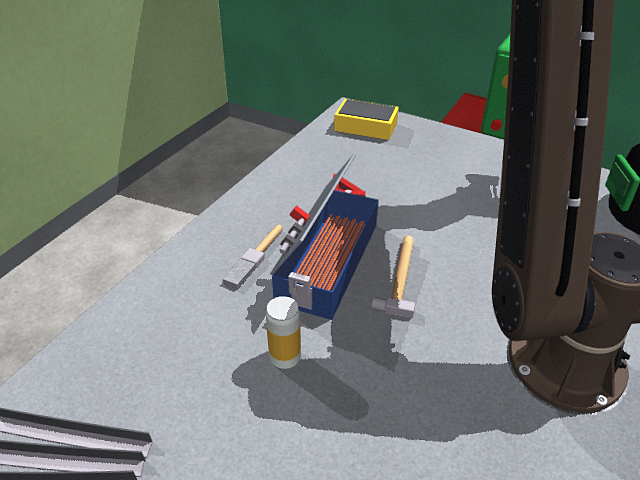

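The scene view shows the grey lid with corners at about (224,178), (377,208), (369,265) and (221,233). The tab is at (310,229), the keeper at (379,237) and the can at (430,250). In the side view, the keeper is at (301,288) and the box is open towards the robot.

```bash
python3 - <<'E'
from h import *
a=np.load('scene.npz');im,w=a['im'],a['w']
m=np.zeros((480,640),np.uint8);cv2.fillPoly(m,[np.array([[230,186],[300,200],[300,236],[228,224]])],1)
P=w[m>0];P=P[~np.isnan(P[:,0])]
c=P.mean(0);n=np.linalg.svd(P-c,full_matrices=False)[2][2];n*=np.sign(n[2]);res=(P-c)@n
print('lid n',n,'c',c,'rms',res.std())
hsv=cv2.cvtColor(im,cv2.COLOR_RGB2HSV)
bl=(hsv[...,0]>100)&(hsv[...,0]<130)&(hsv[...,1]>120);bl[:170]=0;bl[300:]=0;bl[:,:200]=0;bl[:,400:]=0
B=w[bl];B=B[~np.isnan(B[:,0])];print('blue',len(B),B.min(0),B.max(0))
side=B[(B[:,2]>.01)&(B[:,2]<.075)]
# front wall plane (vertical) 2-D line
vx,vy,x0,y0=cv2.fitLine(side[:,:2].astype(np.float32),cv2.DIST_HUBER,0,.001,.001).ravel();
yd=np.array([vx,vy]);print('wall dir',yd,np.degrees(np.arctan2(vy,vx)),'pt',x0,y0)
t=(side[:,:2]-[x0,y0])@yd;print('extent',np.percentile(t,[0,.5,99.5,100]),'z',np.percentile(B[:,2],[0,1,99,100]))
red=((hsv[...,0]<6)|(hsv[...,0]>174))&(hsv[...,1]>150);red[:215]=0;red[245:]=0;red[:,:295]=0;red[:,330:]=0
R=w[red];R=R[~np.isnan(R[:,0])];print('red',len(R),R.mean(0),R.min(0),R.max(0))
print('top red-plane heights',np.percentile((R-c)@n,[5,50,95]))
# lid outer-face pixels overall
d=abs((w-c)@n)<.004; d[:170]=0;d[280:]=0;d[:,:210]=0;d[:,385:]=0
L=w[d]; L=L[L[:,2]>.06]; e=np.cross(n,[0,0,1]);e/=np.linalg.norm(e);f=np.cross(n,e)
for ax in(e,f): print(ax,np.percentile((L-c)@ax,[0,.5,99.5,100]))
print('angle',np.arccos(n[2]))
# other side view keeper / can
for nm,(u,v) in dict(can=(432,230),kee=(379,237)).items(): print(nm,w[v,u])
print(w[231:258:4,350:386:4].round(3)[:,:,:].tolist()[1])
E
```

```text
lid n [0.84079429 0.1323847  0.52491833] c [ 0.58883476 -0.08156624  0.14444804] rms 0.0018196809938301108
blue 2268 [ 4.55268622e-01 -1.74747953e-01  1.16724509e-04] [0.63902268 0.14962853 0.08372441]
wall dir [ 0.15918173 -0.9872493 ] -80.84059 pt 0.61440367 -0.03460626
extent [-0.18691697 -0.18649016  0.13960186  0.14159499] z [0.00011672 0.00329778 0.07985087 0.08372441]
red 125 [0.59776734 0.02898497 0.15935051] [0.572766   0.01362312 0.14097492] [0.61379676 0.03612887 0.17136617]
top red-plane heights [0.00818828 0.03543251 0.04003265]
[ 0.1555358  -0.98783026  0.        ] [-0.22909012 -0.22758983  0.09937607  0.10253198]
[ 0.51853021  0.08164359 -0.8511526 ] [-0.06033844 -0.0589935   0.07377976  0.07565287]
angle 1.0181771698027864
can [0.4818221  0.25154574 0.13938648]
kee [0.52512311 0.15411052 0.11088522]
[[0.575, 0.108, 0.157], [0.565, 0.113, 0.147], [0.559, 0.119, 0.141], [0.557, 0.127, 0.145], [0.554, 0.134, 0.145], [0.551, 0.142, 0.146], [0.504, 0.137, 0.079], [0.52, 0.15, 0.108], [0.506, 0.155, 0.093]]
```

Measurements agree on lid length, hinge height and wall position:
- Hinge: about (0.611, -0.013, 0.080)
- Box yaw: 9.1°
- Lid angle: about 1.02 rad

I'll shut the fingers, rise a little and turn to yaw -81°, which sets tool x = -box y and tool y = -box x.

```bash
python3 -m inch '[{"z":-0.7,"yaw":-1},{"z":-0.7,"yaw":-1},{"yaw":-1},{"yaw":-1},{"yaw":-1}]' -1 20
python3 -m inch '[{"yaw":-1},{"yaw":-1},{"yaw":-1},{"yaw":-1},{"yaw":-1}]'
python3 -m inch '[{"yaw":-1},{"yaw":-1},{"yaw":-1},{"yaw":-1},{"yaw":-1}]'
python3 -m inch '[{"yaw":-1},{"yaw":-1},{"yaw":-1},{"yaw":-1},{"yaw":-1}]'
cat > b.py <<'E'
from h import *
H=np.array([.611,-.0125,.080]);a=np.radians(9.1)
X=np.array([np.cos(a),np.sin(a),0]);Y=np.array([-np.sin(a),np.cos(a),0])
O=H-.065*X-[0,0,.08]
def box(p): p=np.asarray(p)-O; return np.stack([p@X,p@Y,p[...,2]],-1)
def st():
    s=r.get_state();print('t',round(s['time_s'],2),'tipbox mm',(box(s['tcp_pos'])*1000-[0,0,11]).round(1),'rot',s['eef_rot'].round(1),'F',s['contact_force'].round(1),'j',s['joints'].round(0),'w',round(s['gripper_width'],4))
if __name__=='__main__': st()
E
python3 b.py
```

```text
t 0.1 tipbox mm [-415.6 -554.7  225.7] rot [ 179.9   -0.  -160.6] F [-0.  -1.3  0.8] j [-54.  21.   1.  -0. -70. -17.] w 0.0875validation failed for argument at $[0]...
validation failed for argument at $[0]...
validation failed for argument at $[0]...
validation failed for argument at $[0]...
```

All four keys seem to be required in each row.

```bash
python3 -m inch '[{"x":0,"y":0,"z":-0.7,"yaw":-1},{"x":0,"y":0,"z":-0.7,"yaw":-1},{"x":0,"y":0,"z":0,"yaw":-1},{"x":0,"y":0,"z":0,"yaw":-1},{"x":0,"y":0,"z":0,"yaw":-1}]' -1 20
python3 b.py
```

```text
time_s: 0.52
tcp_pos: [0.2237, -0.6349, 0.2699]
eef_rot: [179.6, 0.1, -139.9]
contact_force: [-1.0, -0.1, 0.1]
gripper_width: 0.0601
t 0.52 tipbox mm [-415.9 -553.3  258.9] rot [ 1.796e+02  1.000e-01 -1.399e+02] F [-1.  -0.1  0.1] j [-54.  20.   4.  -0. -74.   4.] w 0.0601
```

```bash
python3 -m inch '[{"x":0,"y":0,"z":0,"yaw":-1},{"x":0,"y":0,"z":0,"yaw":-1},{"x":0,"y":0,"z":0,"yaw":-1},{"x":0,"y":0,"z":0,"yaw":-1},{"x":0,"y":0,"z":0,"yaw":-1}]'
python3 -m inch '[{"x":0,"y":0,"z":0,"yaw":-1},{"x":0,"y":0,"z":0,"yaw":-1},{"x":0,"y":0,"z":0,"yaw":-1},{"x":0,"y":0,"z":0,"yaw":-1},{"x":0,"y":0,"z":0,"yaw":-1}]'
python3 -m inch '[{"x":0,"y":0,"z":0,"yaw":-1},{"x":0,"y":0,"z":0,"yaw":-1},{"x":0,"y":0,"z":0,"yaw":-1},{"x":0,"y":0,"z":0,"yaw":-0.5},{"x":0,"y":0,"z":0,"yaw":0}]'
python3 b.py
```

```text
time_s: 0.93
tcp_pos: [0.2233, -0.6338, 0.2676]
eef_rot: [179.4, 0.4, -118.9]
contact_force: [0.6, 0.2, -0.2]
gripper_width: 0.0265
time_s: 1.35
tcp_pos: [0.2229, -0.6325, 0.2646]
eef_rot: [179.5, 0.8, -97.9]
contact_force: [0.6, -0.2, 0.3]
gripper_width: 0.0007
time_s: 1.77
tcp_pos: [0.2225, -0.6312, 0.2615]
eef_rot: [179.6, 1.3, -82.9]
contact_force: [0.4, 0.6, 0.4]
gripper_width: 0.0006
t 1.77 tipbox mm [-416.5 -549.5  250.5] rot [179.6   1.3 -82.9] F [0.4 0.6 0.4] j [-54.  20.   3.  -0. -74.  61.] w 0.0006
```

```bash
python3 -m inch '[{"x":-0.5,"y":-0.4,"z":0,"yaw":-0.3},{"x":-1,"y":-0.83,"z":0,"yaw":0},{"x":-1,"y":-0.83,"z":0,"yaw":0},{"x":-1,"y":-0.83,"z":0,"yaw":0},{"x":-1,"y":-0.83,"z":0,"yaw":0}]'
python3 -m inch '[{"x":-1,"y":-0.83,"z":0,"yaw":0},{"x":-1,"y":-0.83,"z":0,"yaw":0},{"x":-1,"y":-0.83,"z":0,"yaw":0},{"x":-1,"y":-0.83,"z":0,"yaw":0},{"x":-1,"y":-0.83,"z":0,"yaw":0}]'
python3 b.py
```

```text
time_s: 2.18
tcp_pos: [0.2977, -0.5049, 0.259]
eef_rot: [179.4, 1.5, -82.4]
contact_force: [0.1, -0.1, -0.0]
gripper_width: 0.0007
time_s: 2.6
tcp_pos: [0.3867, -0.3579, 0.2607]
eef_rot: [179.4, 1.6, -82.8]
contact_force: [0.4, -0.1, 0.1]
gripper_width: 0.0003
t 2.6 tipbox mm [-211.1 -305.5  249.7] rot [179.4   1.6 -82.8] F [ 0.4 -0.1  0.1] j [-22.   7. -14.  -1. -70.  30.] w 0.0003
```

```bash
python3 -m inch '[{"x":-1,"y":-0.83,"z":0,"yaw":0},{"x":-1,"y":-0.83,"z":0,"yaw":0},{"x":-1,"y":-0.83,"z":0,"yaw":-0.3},{"x":-1,"y":-0.83,"z":0,"yaw":0},{"x":-1,"y":-0.83,"z":0,"yaw":0}]'
python3 -m inch '[{"x":-1,"y":-0.83,"z":0,"yaw":0},{"x":-1,"y":-0.83,"z":0,"yaw":-0.2},{"x":-1,"y":-0.83,"z":0,"yaw":0},{"x":-1,"y":-0.83,"z":0,"yaw":0},{"x":-0.7,"y":-0.6,"z":0,"yaw":0}]'
python3 -m inch '[{"x":0,"y":0,"z":0,"yaw":0}]'
python3 b.py
```

```text
time_s: 3.02
tcp_pos: [0.4749, -0.2102, 0.2637]
eef_rot: [179.5, 1.7, -81.8]
contact_force: [1.1, -0.2, -0.3]
gripper_width: 0.0006
time_s: 3.43
tcp_pos: [0.5559, -0.0686, 0.2668]
eef_rot: [179.6, 1.7, -81.2]
contact_force: [0.2, -0.2, -0.8]
gripper_width: 0.0006
time_s: 3.52
tcp_pos: [0.5575, -0.065, 0.2664]
eef_rot: [179.6, 1.7, -81.1]
contact_force: [0.5, -0.8, 0.3]
gripper_width: 0.0007
t 3.52 tipbox mm [  3.9 -43.4 255.4] rot [179.6   1.7 -81.1] F [ 0.5 -0.8  0.3] j [ 12.   9. -10.  -2. -71.  -3.] w 0.0007
```

```bash
python3 -m inch '[{"x":0,"y":0,"z":0.8,"yaw":0},{"x":0,"y":0,"z":0.8,"yaw":0},{"x":0,"y":0,"z":0.5,"yaw":0},{"x":0,"y":0,"z":0.3,"yaw":0},{"x":0,"y":0,"z":0.3,"yaw":0}]'
python3 -m inch '[{"x":0,"y":0.15,"z":0.4,"yaw":0},{"x":0,"y":0.15,"z":0.4,"yaw":0},{"x":0,"y":0.15,"z":0.4,"yaw":0}]'
python3 b.py
python3 - <<'E'
from h import *
im,w=cloud('side'); cv2.imwrite('pics/s1.png',cv2.resize(im[100:380,180:480,::-1],(600,560)))
E
```

```text
time_s: 3.93
tcp_pos: [0.5558, -0.0602, 0.1995]
eef_rot: [179.6, 1.6, -81.0]
contact_force: [-39.9, 3.8, 67.2]
gripper_width: 0.0005
time_s: 4.18
tcp_pos: [0.5287, -0.0644, 0.1773]
eef_rot: [178.2, 1.5, -81.1]
contact_force: [-10.0, 0.9, 11.2]
gripper_width: 0.0002
t 4.18 tipbox mm [-24.4 -38.2 166.3] rot [178.2   1.5 -81.1] F [-10.    0.9  11.2] j [ 13.  11. -20.  -2. -61.  -3.] w 0.0002
```

View pics/s1.png

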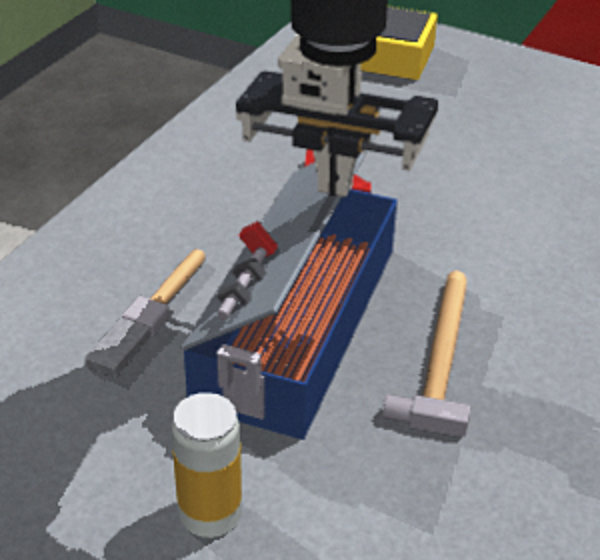

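The crop shows the fingertips at (335,190) on the lid's outer face near the free edge. The lid is partly lowered and nothing else has moved. The force spiked on that descent, so I'll go slower.

```bash
python3 -m inch '[{"x":0,"y":0.06,"z":0.25,"yaw":0},{"x":0,"y":0.06,"z":0.25,"yaw":0},{"x":0,"y":0.06,"z":0.25,"yaw":0},{"x":0,"y":0.06,"z":0.25,"yaw":0},{"x":0,"y":0.06,"z":0.25,"yaw":0}]'
python3 -m inch '[{"x":0,"y":0.04,"z":0.25,"yaw":0},{"x":0,"y":0.04,"z":0.25,"yaw":0},{"x":0,"y":0.04,"z":0.25,"yaw":0},{"x":0,"y":0.04,"z":0.25,"yaw":0},{"x":0,"y":0.04,"z":0.25,"yaw":0}]'
python3 b.py
```

```text
time_s: 4.65
tcp_pos: [0.5085, -0.0676, 0.146]
eef_rot: [177.4, 1.5, -81.4]
contact_force: [-4.8, -0.9, 3.6]
gripper_width: 0.0005
time_s: 5.07
tcp_pos: [0.5021, -0.068, 0.1125]
eef_rot: [177.5, 1.5, -81.5]
contact_force: [-0.3, 0.4, -0.1]
gripper_width: 0.0005
t 5.07 tipbox mm [-51.3 -37.6 101.5] rot [177.5   1.5 -81.5] F [-0.3  0.4 -0.1] j [ 13.  13. -27.  -2. -52.  -3.] w 0.0005
```

```bash
cat > lid.py <<'E'
from b import *
def lid():
    im,w=cloud('scene'); b=box(w)*1000
    # bare outer-face points, y -160..-90, and any box
    m=(b[...,1]>-155)&(b[...,1]<-90)&(b[...,0]>-75)&(b[...,0]<55)&(b[...,2]>83)&(b[...,2]<220)
    q=b[m]; 
    if len(q)>20:
        k=np.polyfit(q[:,0],q[:,2],1);print('lid angle',np.arctan(-k[0]).round(3),'n',len(q),'z at x=-60',np.polyval(k,-60).round(1),'medz',np.median(q[:,2]).round(1),'rms',np.std(q[:,2]-np.polyval(k,q[:,0])).round(1))
    else:
        m=(b[...,1]>-155)&(b[...,1]<-90)&(b[...,0]>-60)&(b[...,0]<55); print('few',np.percentile(b[m][:,2],[5,50,95]))
    hsv=cv2.cvtColor(im,cv2.COLOR_RGB2HSV)
    red=((hsv[...,0]<6)|(hsv[...,0]>174))&(hsv[...,1]>150)&(b[...,1]>0)&(b[...,1]<130)&(abs(b[...,0])<60)&(b[...,2]>85)
    R=b[red]; print('red',len(R), R.mean(0).round(1) if len(R) else '', np.percentile(R,[3,97],axis=0).round(1) if len(R) else '')
    return im,b
if __name__=='__main__': lid(); st()
E
python3 lid.py
```

```text
lid angle 0.116 n 1071 z at x=-60 101.1 medz 93.1 rms 1.9
red 108 [  9.3  43.2 124.6] [[ -3.7  36.8 102.5]
 [ 17.6  49.2 134.6]]
t 5.12 tipbox mm [-52.3 -37.4 100.2] rot [177.4   1.5 -81.5] F [-0.9 -0.5 -1. ] j [ 13.  13. -27.  -2. -52.  -3.] w 0.0004
```

Everything is consistent: the lid is at 0.116 rad with the tip on it. I'll push the rest slowly, bringing the tip slightly back towards the hinge.

```bash
python3 -m inch '[{"x":0,"y":-0.2,"z":0.12,"yaw":0},{"x":0,"y":-0.2,"z":0.12,"yaw":0},{"x":0,"y":-0.1,"z":0.12,"yaw":0},{"x":0,"y":0,"z":0.12,"yaw":0},{"x":0,"y":0,"z":0.12,"yaw":0}]'
python3 -m inch '[{"x":0,"y":0,"z":0.1,"yaw":0},{"x":0,"y":0,"z":0.1,"yaw":0}]'
python3 lid.py
```

```text
time_s: 5.53
tcp_pos: [0.5157, -0.0656, 0.0973]
eef_rot: [177.4, 1.5, -81.3]
contact_force: [-24.1, 8.8, 67.4]
gripper_width: 0.0001
time_s: 5.7
tcp_pos: [0.5156, -0.0655, 0.0977]
eef_rot: [177.5, 1.4, -81.2]
contact_force: [-9.4, 2.0, 24.0]
gripper_width: 0.0003
lid angle -0.0 n 936 z at x=-60 86.6 medz 86.6 rms 1.7
red 114 [  5.6  43.1 116.3] [[ -9.6  36.7  93.5]
 [ 13.7  49.2 126.3]]
t 5.75 tipbox mm [-37.5 -37.2  86.7] rot [177.5   1.4 -81.2] F [-11.9   3.2  28. ] j [ 13.  16. -26.  -2. -51.  -3.] w 0.0005
```

The lid is flat: angle 0.00, outer face at 86.6 mm. I'll lift about 10 mm, line up with the tab (x≈2, y≈43 mm), and approach.

```bash
python3 -m inch '[{"x":0,"y":0,"z":-0.5,"yaw":0},{"x":0,"y":-0.5,"z":0,"yaw":0},{"x":0,"y":-0.5,"z":0,"yaw":0},{"x":0,"y":-0.5,"z":0,"yaw":0},{"x":0,"y":-0.1,"z":0,"yaw":0}]'
python3 -m inch '[{"x":-0.5,"y":0,"z":0,"yaw":0},{"x":-0.6,"y":0,"z":0,"yaw":0},{"x":-0.5,"y":0,"z":0,"yaw":0},{"x":-0.3,"y":0,"z":0,"yaw":0},{"x":0,"y":0,"z":0,"yaw":0}]'
python3 lid.py
```

```text
time_s: 6.17
tcp_pos: [0.5593, -0.0587, 0.1111]
eef_rot: [177.8, 1.4, -81.1]
contact_force: [1.0, 0.4, 0.7]
gripper_width: 0.0002
time_s: 6.58
tcp_pos: [0.5515, -0.0087, 0.1101]
eef_rot: [177.7, 1.4, -81.3]
contact_force: [-0.1, 0.0, 0.4]
gripper_width: 0.0002
lid angle -0.0 n 1194 z at x=-60 86.6 medz 86.6 rms 1.7
red 102 [  6.2  44.  115.5] [[ -8.4  37.3  93.6]
 [ 13.3  49.5 126.4]]
t 6.63 tipbox mm [ 6.8 12.8 99.1] rot [177.7   1.4 -81.3] F [-0.2 -0.3  0.3] j [ 18.  17. -22.  -2. -53.  -8.] w 0.0003
```

```bash
python3 -m inch '[{"x":-0.2,"y":0.05,"z":0.1,"yaw":0},{"x":-0.2,"y":0.05,"z":0,"yaw":0},{"x":-0.15,"y":0,"z":0,"yaw":0},{"x":-0.15,"y":0,"z":0,"yaw":0},{"x":-0.15,"y":0,"z":0,"yaw":0}]'
python3 -m inch '[{"x":-0.15,"y":0,"z":0,"yaw":0},{"x":-0.15,"y":0,"z":0,"yaw":0},{"x":-0.15,"y":0,"z":0,"yaw":0},{"x":-0.15,"y":0,"z":0,"yaw":0},{"x":-0.15,"y":0,"z":0,"yaw":0}]'
python3 lid.py
```

```text
time_s: 7.05
tcp_pos: [0.5451, 0.0113, 0.1081]
eef_rot: [177.7, 1.3, -81.3]
contact_force: [3.1, -2.7, -2.3]
gripper_width: 0.0005
time_s: 7.47
tcp_pos: [0.5421, 0.0297, 0.1082]
eef_rot: [177.7, 1.2, -81.3]
contact_force: [11.7, -31.2, -9.6]
gripper_width: 0.0004
lid angle 0.001 n 1211 z at x=-60 86.6 medz 86.5 rms 1.6
red 28 [ 11.3  73.7 107.9] [[  7.5  70.4  92. ]
 [ 14.2  76.4 122.9]]
t 7.52 tipbox mm [ 3.7 52.1 97.2] rot [177.7   1.1 -81.3] F [ 4.7 -9.1 -5.6] j [ 23.  17. -23.  -2. -52. -13.] w 0.0002
```

```bash
python3 -m inch '[{"x":-0.12,"y":0,"z":0,"yaw":0},{"x":-0.12,"y":0,"z":0,"yaw":0}]'
python3 b.py
python3 -m inch '[{"x":-0.15,"y":0,"z":0,"yaw":0},{"x":-0.15,"y":0,"z":0,"yaw":0},{"x":-0.15,"y":0,"z":0,"yaw":0}]'
python3 lid.py
```

```text
time_s: 7.68
tcp_pos: [0.5422, 0.0296, 0.1083]
eef_rot: [177.5, 0.5, -81.2]
contact_force: [9.3, -23.0, -7.6]
gripper_width: 0.0008
t 7.68 tipbox mm [ 3.7 52.4 97.3] rot [177.5   0.5 -81.2] F [  9.3 -23.   -7.6] j [ 23.  17. -23.  -1. -52. -13.] w 0.0008
time_s: 7.93
tcp_pos: [0.5422, 0.0295, 0.1085]
eef_rot: [177.4, -0.4, -81.1]
contact_force: [9.5, -25.2, -6.8]
gripper_width: 0.0003
lid angle -0.001 n 1219 z at x=-60 86.5 medz 86.5 rms 1.7
red 17 [ 11.1  73.7 106.3] [[  9.7  68.5  92.5]
 [ 12.7  76.1 122.2]]
t 7.98 tipbox mm [ 3.7 52.4 97.5] rot [177.3  -0.5 -81.1] F [ 11.3 -25.9  -5.5] j [ 24.  17. -24.  -0. -52. -15.] w 0.0005
```

The tab has stalled at about 25 N against a hard stop. I'll back off, rise clear and inspect.

```bash
python3 -m inch '[{"x":0.3,"y":0,"z":0,"yaw":0},{"x":0.6,"y":0,"z":0,"yaw":0},{"x":0.6,"y":0,"z":-0.5,"yaw":0},{"x":0.6,"y":0,"z":-1,"yaw":0},{"x":0.6,"y":0,"z":-1,"yaw":0}]'
python3 -m inch '[{"x":1,"y":0,"z":-1,"yaw":0},{"x":1,"y":0,"z":-1,"yaw":0},{"x":1,"y":0,"z":-1,"yaw":0},{"x":1,"y":0,"z":0,"yaw":0},{"x":0,"y":0,"z":0,"yaw":0}]'
python3 - <<'E'
from lid import *
im,b=lid();st()
cv2.imwrite('pics/s2.png',cv2.resize(im[180:300,210:450,::-1],(800,400),interpolation=cv2.INTER_CUBIC))
im=cloud('side')[0];cv2.imwrite('pics/s3.png',cv2.resize(im[160:340,210:420,::-1],(700,600),interpolation=cv2.INTER_CUBIC))
E
```

```text
time_s: 8.4
tcp_pos: [0.5516, -0.0366, 0.1678]
eef_rot: [176.7, -0.4, -81.0]
contact_force: [1.1, 0.2, -0.5]
gripper_width: 0.0004
time_s: 8.82
tcp_pos: [0.5739, -0.1364, 0.2537]
eef_rot: [177.2, -0.3, -80.9]
contact_force: [-0.6, 0.1, -0.5]
gripper_width: 0.0005
lid angle 0.0 n 1209 z at x=-60 86.6 medz 86.5 rms 1.7
red 106 [  5.8  69.5 117. ] [[ -9.6  63.3  95.7]
 [ 13.7  75.4 126.4]]
t 8.87 tipbox mm [   9.2 -115.5  243.3] rot [177.2  -0.3 -80.9] F [ 0.9 -0.6  1.2] j [  6.  13.  -7.   1. -72.   3.] w 0.0004
```

View pics/s2.png

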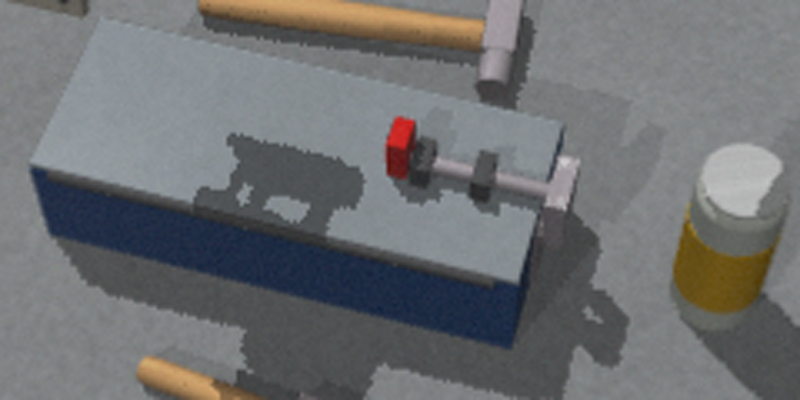

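View pics/s3.png

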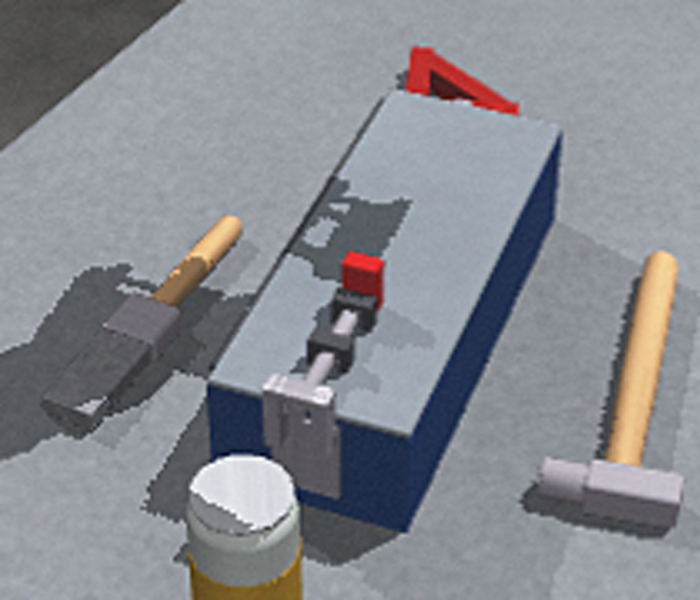

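Both crops show the lid flat. The tab, at (400,148) in the scene crop, is just short of the first guide, and the bolt runs into the keeper at (560,185). The neighbouring objects are unmoved. Next I'll check the bolt's end at the keeper more closely.

```bash
python3 - <<'E'
from lid import *
im,w=cloud('wrist');b=box(w)*1000
cv2.imwrite('pics/w1.png',im[...,::-1])
im,w=cloud('side');b=box(w)*1000
cv2.imwrite('pics/s4.png',cv2.resize(im[262:312,280:325,::-1],(540,600),interpolation=cv2.INTER_CUBIC))
im,w=cloud('scene');b=box(w)*1000
# guide 1,2 extents, keeper extents
for nm,lo,hi in(('profile',40,200),):
    m=(abs(b[...,0])<14)&(b[...,1]>lo)&(b[...,1]<hi)&(b[...,2]>90)
    q=b[m];h,e=np.histogram(q[:,1],np.arange(lo,hi,4))
    for y in np.arange(lo,hi,4):
        s=q[(q[:,1]>=y)&(q[:,1]<y+4)]
        if len(s): print(y,len(s),s[:,2].max().round(0),end='; ')
E
```

```text
44 1 90.0; 60 11 125.0; 64 28 126.0; 68 33 126.0; 72 40 128.0; 76 31 125.0; 80 25 110.0; 84 24 108.0; 88 24 109.0; 92 13 105.0; 96 10 104.0; 100 10 103.0; 104 11 104.0; 108 9 105.0; 112 13 105.0; 116 15 108.0; 120 23 109.0; 124 24 110.0; 128 27 110.0; 132 12 104.0; 136 10 103.0; 140 12 103.0; 144 9 646.0; 148 38 644.0; 152 11 103.0; 156 10 105.0; 160 12 105.0; 164 8 106.0; 168 20 113.0; 172 20 113.0; 176 21 112.0; 180 15 114.0;
```

View pics/w1.png

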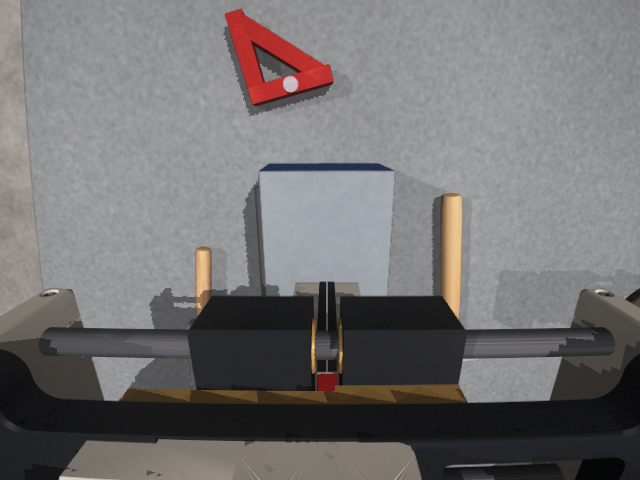

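View pics/s4.png

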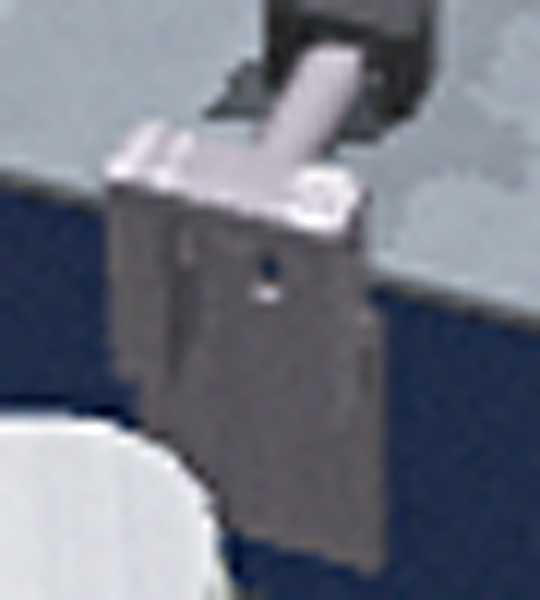

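The wrist view shows only the far end of the box and the magnet. The side crop shows the bolt passing under the keeper's top, at (300,150) to (270,290). I'll measure the bolt tip in the first image, since tip start plus travel tells whether it is through.

```bash
python3 - <<'E'
from b import *
w=np.load('scene.npz')['w']; p=(w-H); a=1.018
lx=p@X*np.cos(a)-p[...,2]*np.sin(a); lz=p@X*np.sin(a)+p[...,2]*np.cos(a)
L=np.stack([lx,p@Y,lz],-1)*1000
m=(L[...,0]>-95)&(L[...,0]<-40)&(L[...,1]>25)&(L[...,1]<190)&(L[...,2]>12)&(L[...,2]<45)
q=L[m]
for y in range(28,190,4):
    s=q[(q[:,1]>=y)&(q[:,1]<y+4)]
    if len(s): print(y,len(s),np.median(s[:,0]).round(0),s[:,2].max().round(0),end='; ')
E
```

```text
32 6 -69.0 44.0; 36 19 -75.0 45.0; 40 31 -76.0 45.0; 44 27 -75.0 45.0; 48 43 -68.0 44.0; 52 13 -69.0 26.0; 56 10 -68.0 21.0; 60 12 -68.0 25.0; 64 11 -68.0 26.0; 68 12 -68.0 24.0; 72 10 -68.0 24.0; 76 17 -66.0 29.0; 80 26 -70.0 30.0; 84 29 -69.0 28.0; 88 30 -66.0 29.0; 92 11 -68.0 22.0; 96 12 -69.0 25.0; 100 12 -68.0 26.0; 104 11 -67.0 24.0; 108 10 -67.0 24.0; 112 13 -69.0 24.0; 116 20 -66.0 30.0; 120 28 -69.0 30.0; 124 28 -69.0 30.0; 128 28 -69.0 30.0; 132 12 -68.0 24.0; 136 12 -68.0 25.0; 140 10 -68.0 24.0; 144 13 -68.0 25.0; 148 11 -68.0 23.0; 152 8 -67.0 22.0;
```

The tip started at y≈155 mm and moved about 26.5 mm to about 182 mm. That is through the keeper (165–183 mm) and at the hard stop. The robot is clear, so I'll hand in.

```bash
python3 -c "
from lid import *
lid();st();print(r.close_job())"
```

```text
lid angle 0.0 n 1206 z at x=-60 86.7 medz 86.6 rms 1.7
red 112 [  5.5  69.8 116.3] [[ -9.2  63.6  95. ]
 [ 12.5  76.  126.6]]
t 9.12 tipbox mm [   8.3 -113.1  241. ] rot [177.   -0.3 -80.7] F [-0.8 -0.8  0. ] j [  6.  14.  -8.   1. -72.   3.] w 0.0004
the job is handed in; nothing more can be done
None
```

The box is closed and bolted. With the fingers shut, I pushed the lid down from about 1.02 rad until it lay flat, then pushed the red tab towards the keeper until it stopped hard. I backed the arm off and handed in at 9.1 s.

- **Lid:** my last check read 0.00 rad, with the outer face at 86.6 mm (86 expected).
- **Bolt:** the tab moved about 26.5 mm and did not move further under about 25 N. That puts the bolt's tip at about y = 182 mm, inside the keeper (165–183 mm). This comes from the tip's starting position plus the tab's travel, because no picture showed the tip past the keeper. That "fully home" is also inferred: the starting bolt position wasn't known.
- **Surroundings:** the can, magnet, hammer and brush look unmoved in the pictures. I did not measure their positions.
- **Forces:** the wrist force was higher than I intended while closing the lid. It read about 78 N at first contact and 72 N as the lid shut, against the 120 N limit. Those are end-of-call readings, so brief peaks between them may have been higher.

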